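Load the flask shaker

TASK

Load the shaker: pick out the four conical flasks from among the bottles on the bench and stand each one upright in the holder cup of its own size on the shaker platform, the smallest flask in the smallest cup and so on up to the largest in the largest. Set them down gently rather than dropping or knocking them, and leave the straight-sided bottle and the jar standing where they are.

Things in the scene. Friction and masses are not known exactly. Their poses are not given: they have to be found in the camera images.
- flask_tiny: The smallest of the four loose conical flasks: white plastic, with three thin blue rings round its body and a grey screw cap. Base 40 mm across, tapering upwards to a cylindrical cap 22 mm across and 26 mm high; 74 mm tall over the cap, about 50 g. Origin: centre of the underside; z up along the flask. Round: yaw does not matter. Grip it by the cap.
- flask_small: The second smallest of the four loose conical flasks: white plastic, with three thin blue rings round its body and a grey screw cap. Base 54 mm across, tapering upwards to a cylindrical cap 26 mm across and 26 mm high; 94 mm tall over the cap, about 80 g. Origin: centre of the underside; z up along the flask. Round: yaw does not matter. Grip it by the cap.
- flask_medium: The second largest of the four loose conical flasks: white plastic, with three thin blue rings round its body and a grey screw cap. Base 68 mm across, tapering upwards to a cylindrical cap 32 mm across and 26 mm high; 116 mm tall over the cap, about 120 g. Origin: centre of the underside; z up along the flask. Round: yaw does not matter. Grip it by the cap.
- flask_large: The largest of the four loose conical flasks: white plastic, with three thin blue rings round its body and a grey screw cap. Base 82 mm across, tapering upwards to a cylindrical cap 38 mm across and 26 mm high; 140 mm tall over the cap, about 180 g. Origin: centre of the underside; z up along the flask. Round: yaw does not matter. Grip it by the cap.
- cup_tiny: The smallest of the four round dark grey rubber holder cups fixed on the square metal platform of the shaker (250 x 250 mm, top 55 mm above the bench; cup centres 110 mm apart in a square). Holds the smallest flask. Inside width 56 mm, outside 62 mm, 16 mm high over all, floor 4 mm thick, open at the top. Origin: centre of the cup's underside, on the platform; z up. It does not move.
- cup_small: The second smallest of the four round dark grey rubber holder cups fixed on the square metal platform of the shaker (250 x 250 mm, top 55 mm above the bench; cup centres 110 mm apart in a square). Holds the second smallest flask. Inside width 70 mm, outside 76 mm, 16 mm high over all, floor 4 mm thick, open at the top. Origin: centre of the cup's underside, on the platform; z up. It does not move.
- cup_medium: The second largest of the four round dark grey rubber holder cups fixed on the square metal platform of the shaker (250 x 250 mm, top 55 mm above the bench; cup centres 110 mm apart in a square). Holds the second largest flask. Inside width 84 mm, outside 90 mm, 16 mm high over all, floor 4 mm thick, open at the top. Origin: centre of the cup's underside, on the platform; z up. It does not move.
- cup_large: The largest of the four round dark grey rubber holder cups fixed on the square metal platform of the shaker (250 x 250 mm, top 55 mm above the bench; cup centres 110 mm apart in a square). Holds the largest flask. Inside width 98 mm, outside 104 mm, 16 mm high over all, floor 4 mm thick, open at the top. Origin: centre of the cup's underside, on the platform; z up. It does not move.
- bottle: A loose white plastic bottle with straight sides and a grey cap, 50 mm across and 105 mm tall, 300 g, with a paper label; not a conical flask. Origin: centre of the underside, z up. To be left alone.
- jar: A loose white straight-sided jar with a wide grey lid, 62 mm across and 70 mm tall, 300 g, with a paper label; not a conical flask. Origin: centre of the underside, z up. To be left alone.

How it is judged:
By the outcome, as a careful person would: the job done as asked, in the order asked, and still so for the second after the job is handed in, with the robot touching nothing.
It also fails if it takes over 102 s, if anything falls off the work surface, if the arm or the gripper's body presses on something with over 40 N, if the wrist force passes 120 N, or if a joint passes its speed limit or range.

ROBOT

A 7-joint arm with a two-finger parallel gripper is mounted at the origin on the work surface. World frame = base frame: x ahead of the robot, y to its left, z up, the work surface at z = 0. Lengths are in m, angles in rad, forces in N, time in s.
With the tool pointing down it reaches from about 0.425 to 0.95 m from the base axis. Payload 16.7 kg.
Tool frame: the origin (TCP) lies on the centre line of the jaws, within the pads' length; the fingertips stand 11 mm ahead of it and the grasp point (between the pads) lies 8 mm behind it; z points along the fingers, y is the line along which they close (so a half turn about z gives the same grasp; the last joint's range is limited). The gripper opens to 94 mm and grips with 3 to 60 N. Pads are 16 mm wide; open, the fingers measure 119 mm over their backs; the gripper's body (75 mm by 177 mm) begins 78 mm behind the grasp point.
Start: joints at [-1.476, 0.426, 0.074, 1.606, -0.034, 1.111, -0.067], TCP at [0.163, 0.655, 0.216] pointing down, gripper open.
Joint ranges: [-2.85, 2.85], [-0.5, 2.14], [-1.23, 1.37], [0.21, 2.46], [-1.02, 4.16], [0.16, 2.05], [-2.73, 2.73]. Speed limits (rad/s): [1.89, 1.89, 2.39, 2.39, 3.01, 3.01, 3.01].

INTERFACE

Orientations are given as a unit quaternion [w, x, y, z].
In Python, from plant import status, imaging, r gives the robot as it stands. The module is installed in compiled form; this text tells all that it offers.
- The arm moves only by the tool step_arm, never from a script. Its arguments are lists of equal length, an entry for each row: "dr": the turn, a rotation vector about the tool's x, y, z in rad, a list of three; "offset": the shift along the tool's x, y, z in cm, a list of three; "jaw": the opening, from -1 (shut) to 1 (fully open). A call has 1 to 10 rows; each row shifts and turns the commanded pose from where the row before left it, along the tool's axes as they then stand; what a row does not reach is not made up. A row lasts 1/8 s, in which the tool goes at most 62.5 mm and 10.7 degrees, less where a joint would pass 70% of its speed; a pose out of reach is approached as far as the arm can. A call is refused whole if a number of a shift passes 6.25 or a number of a turn 0.188, either way. A call with a gripper value outside its range is refused whole. The fingers move at their own pace and stop on an object; "force" is the grip in N (left out, the last holds). Time passes only in rows, so rows that do not move let the fingers close. It gives the time, the measured TCP pose, the force, the opening and the grip force at its end, in the units of the state.
- status.read_state(): the state, without advancing time (a new reading comes with each control period).
- imaging.read_camera(name): name is "side" or "top" or "wrist"; returns a dict with "color" (400x640x3 uint8, red, green, blue), "K" (3x3 intrinsics, pixels), "R" (3x3) and "t" (3): a world point X has camera coordinates R X + t; the wrist camera has in their place "mount" (4x4, takes a point from camera to tool coordinates, whose origin is the TCP and whose axes are the flange's). Camera axes: x right, y down, z forward; pixel columns grow to the right and rows downward; lengths in m; the calibration is good to about 2 mm. A picture is of the moment at which its call begins: read the wrist's pose just before it. There is no depth.
- r.job_done(): hands the job in; it is judged then, once.
The state is a dict: "time_s": time; "joint_positions": joint angles; "dq": joint speeds; "effort": joint torques, N m; "eef_pos": TCP position; "tcp_rot": TCP orientation; "force": force on the tool from outside, world axes, zero at the start; "moment": the same for the moment, N m; "width": finger opening in m; "grip_force": force on a finger pad.
Only numpy, scipy, OpenCV 4.12 (cv2) and the standard library are available. Lean on these libraries where they do the work, as an engineer would, in place of code of your own. Each camera call takes 0.05 s, during which the arm holds its last target. There are 200 camera calls.

## Working session

There is one attempt and no reset: what is moved stays moved. The work goes in short steps, Python scripts to look and compute and a tool call to move; the robot and the scene stay as the last step left them, time stands still between calls to the robot, and variables do not carry over. Pictures are saved under pics/ and viewed, at most 14 in all, crops included, and the job is handed in when it is done.

Besides the shell and the picture viewer there is one more tool, called after "Call:" by a JSON object that holds its "op" and its "data", one argument or row to a line. step_arm: Moves the arm, as the interface text tells. Its arguments: {"type":"object","properties":{"dr":{"type":"array"},"offset":{"type":"array"},"jaw":{"type":"array"},"force":{"type":"number"}},"required":["dr","offset","jaw"]}

```bash
mkdir -p pics; python3 - <<'E'
from plant import status, imaging, r
import cv2,pickle
s=status.read_state(); print({k:s[k] for k in("time_s","eef_pos","tcp_rot","width","force")})
D={}
for n in("side","top"):
    d=imaging.read_camera(n); D[n]=d
    cv2.imwrite(f"pics/{n}0.png",d["color"][:,:,::-1])
    print(n,d["K"].tolist(),d["R"].tolist(),d["t"].tolist())
pickle.dump(D,open("d0.pkl","wb"))
E
```

```text
{'time_s': 0.0, 'eef_pos': array([0.16284184, 0.65460966, 0.21578463]), 'tcp_rot': array([-5.29490882e-05,  1.21626379e-01,  9.92575744e-01, -6.43624993e-04]), 'width': 0.09399303207770207, 'force': array([ 0.13020441, -0.46535566,  0.32049998])}
side [[433.9472074003663, 0.0, 321.2400605549021], [0.0, 433.9472074003663, 201.23108921497547], [0.0, 0.0, 1.0]] [[-0.9654269434734791, -0.26063516421902605, -0.004486422625816197], [-0.13727778849155808, 0.5229752714380012, -0.841220348215149], [0.22159789169196342, -0.8115209033887364, -0.5406738367637243]] [0.4947201618999121, 0.13385255006715482, 0.9597210472930314]
top [[498.2107663949825, 0.0, 321.67173506298565], [0.0, 498.2107663949825, 198.73720587353398], [0.0, 0.0, 1.0]] [[0.0075716699756368175, -0.9997329457363311, -0.021833621393116783], [-0.9917767752427491, -0.004718303721975667, -0.1278927898635447], [0.12775561789163573, 0.022622440614246675, -0.9915476424649405]] [-0.026029865155786185, 0.5180571587794119, 1.3044158070623562]
```

View pics/top0.png

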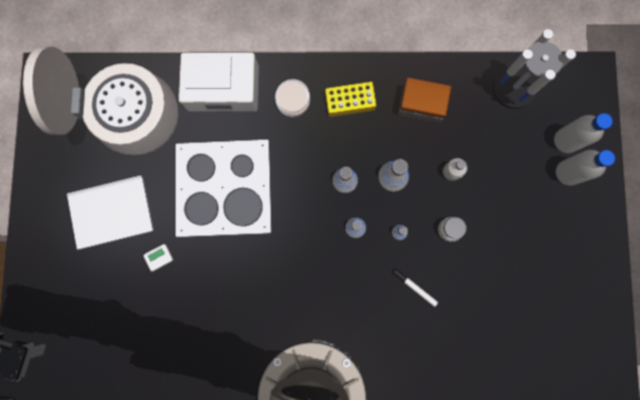

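View pics/side0.png

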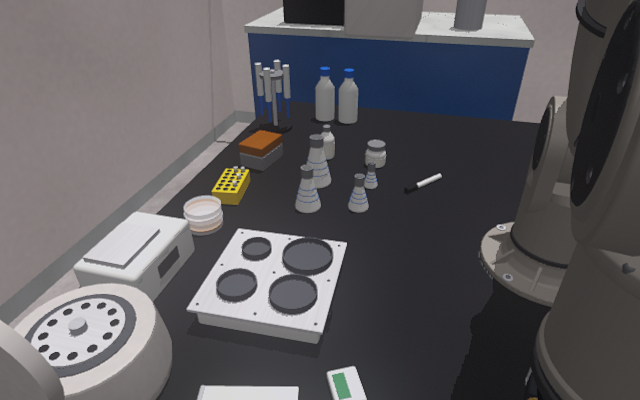

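The top view shows the flasks: medium (345,179), large (394,174), small (355,227) and tiny (400,232). The bottle is at (455,168) and the jar at (452,229). The cups are tiny (242,166), large (243,207), and two more at (201,167) and (201,208). The side view shows the caps of the large flask at (317,142), medium (307,172), small (359,180) and tiny (371,168).

```bash
cat > h.py <<'E'
import numpy as np,cv2
def ray(d,u,v):
    c=-d["R"].T@d["t"]; w=d["R"].T@np.linalg.inv(d["K"])@[u,v,1]; return c,w
def plane(d,u,v,z):
    c,w=ray(d,u,v); return c+w*(z-c[2])/w[2]
def proj(d,X):
    p=d["K"]@(d["R"]@np.array(X)+d["t"]); return p[:2]/p[2]
def tri(d1,p1,d2,p2):
    c,a=ray(d1,*p1); e,b=ray(d2,*p2); s=np.linalg.lstsq(np.c_[a,-b],e-c,rcond=None)[0]
    P,Q=c+a*s[0],e+b*s[1]; return (P+Q)/2,np.linalg.norm(P-Q)
E
python3 - <<'E'
import pickle; from h import *
D=pickle.load(open("d0.pkl","rb")); T,S=D["top"],D["side"]
g=cv2.cvtColor(T["color"],cv2.COLOR_RGB2GRAY)
plat=np.zeros_like(g); plat[145:232,180:266]=1
m=((g<110)&(plat>0)).astype(np.uint8)
for c in cv2.findContours(m,0,2)[0]:
    if cv2.contourArea(c)>150:
        (u,v),rr=cv2.minEnclosingCircle(c); M=cv2.moments(c); u,v=M["m10"]/M["m00"],M["m01"]/M["m00"]
        P=plane(T,u,v,.071); print("cup",round(u,1),round(v,1),P.round(4),"diam mm",(2*np.sqrt(cv2.contourArea(c)/np.pi)/498*1000*(T["R"]@P+T["t"])[2]).round(1))
def crop(d,x,y,w,h,k,n): cv2.imwrite(n,cv2.resize(d["color"][y:y+h,x:x+w,::-1],None,fx=k,fy=k,interpolation=cv2.INTER_NEAREST))
crop(T,325,150,150,100,5,"pics/tc.png"); crop(S,285,120,110,100,6,"pics/sc.png")
E
```

```text
cup 200.8 208.2 [0.4868 0.2924 0.071 ] diam mm 81.5
cup 242.4 206.4 [0.4921 0.1833 0.071 ] diam mm 94.0
cup 241.8 165.3 [0.6012 0.1879 0.071 ] diam mm 52.6
cup 200.5 167.2 [0.5958 0.2973 0.071 ] diam mm 67.5
```

View pics/tc.png

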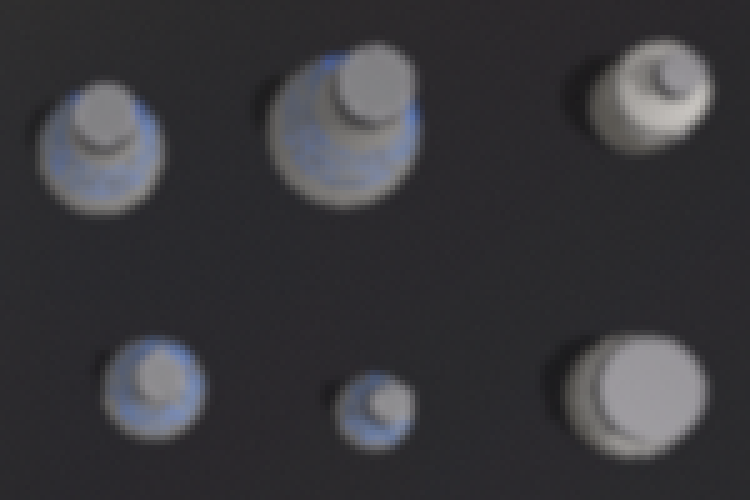

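View pics/sc.png

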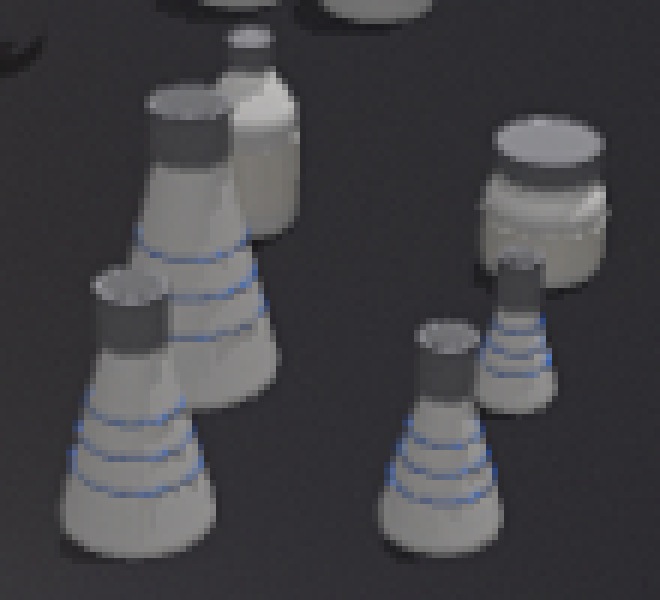

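The enlarged views give cap-top centres. In the top image: tiny (403.1,230.3), small (356.5,224.5), medium (345.5,171.7), large (399.5,165.7). In the side image: (371.2,162.8), (359,175.5), (306.5,167.2) and (315.8,136.5). The cup inner diameters come out close to 56, 70, 84 and 98 mm, so each cup is identified.

```bash
python3 - <<'E'
import pickle; from h import *
D=pickle.load(open("d0.pkl","rb")); T,S=D["top"],D["side"]
O=dict(tiny=((403.1,230.3),(371.2,162.8),.074),small=((356.5,224.5),(359,175.5),.094),medium=((345.5,171.7),(306.5,167.2),.116),large=((399.5,165.7),(315.8,136.5),.140))
for k,(a,b,h) in O.items():
    X,e=tri(T,a,S,b); print(k,X.round(4),"gap",round(e,4),"top",plane(T,*a,h).round(4)[:2],"side",plane(S,*b,h).round(4)[:2])
for k,p in dict(bottle=(460,164.3),jar=(455.5,227)).items(): print(k,plane(T,*p,.105 if k=="bottle" else .07).round(3))
# cups in the side view: dark ellipses on the platform
g=cv2.cvtColor(S["color"],cv2.COLOR_RGB2GRAY)
m=(g<100).astype(np.uint8); m[:, :200]=0;m[:232]=0;m[312:]=0;m[:,345:]=0
for c in cv2.findContours(m,0,2)[0]:
    if cv2.contourArea(c)>150:
        (u,v),ax,_=cv2.fitEllipse(c); print("cup side",round(u),round(v),plane(S,u,v,.071).round(4)[:2],ax)
E
```

```text
tiny [ 0.4319 -0.2344  0.0701] gap 0.001 top [ 0.4321 -0.2338] side [ 0.4304 -0.227 ]
small [ 0.4442 -0.1133  0.0938] gap 0.0013 top [ 0.4448 -0.1132] side [ 0.4434 -0.1129]
medium [ 0.5752 -0.0849  0.1148] gap 0.0037 top [ 0.5768 -0.0845] side [ 0.5726 -0.0826]
large [ 0.5871 -0.218   0.1392] gap 0.002 top [ 0.588  -0.2177] side [ 0.5856 -0.2163]
bottle [ 0.599 -0.376  0.105]
jar [ 0.442 -0.369  0.07 ]
cup side 236 285 [0.592  0.3087] (32.01721954345703, 40.76904296875)
cup side 337 310 [0.3976 0.3218] (14.855677604675293, 256.8019104003906)
cup side 256 248 [0.5969 0.2004] (22.641958236694336, 29.599348068237305)
cup side 303 266 [0.4882 0.2282] (51.563255310058594, 103.80860900878906)
cup side 238 226 [0.6646 0.139 ] (18.1506290435791, 38.61012649536133)
```

Call:
{"op": "step_arm", "data": {
  "dr": [
    [0,0,-0.122],
    [0,0,-0.122],
    [0,0,0],
    [0,0,0],
    [0,0,0],
    [0,0,0],
    [0,0,0],
    [0,0,0],
    [0,0,0],
    [0,0,0]
  ],
  "offset": [
    [0,0,0],
    [0,0,0],
    [-3.7,-4,0],
    [-3.7,-4,0],
    [-3.7,-4,0],
    [-3.7,-4,0],
    [-3.7,-4,0],
    [-3.7,-4,0],
    [-3.7,-4,0],
    [-3.7,-4,0]
  ],
  "jaw": [1,1,1,1,1,1,1,1,1,1],
  "force": 15
}}

```text
time_s: 1.35
eef_pos: [0.4599, 0.3335, 0.2164]
tcp_rot: [-0.0, -0.0, 1.0, -0.0]
force: [1.0, 0.4, -0.3]
width: 0.0939
grip_force: 0.0
```

Call:
{"op": "step_arm", "data": {
  "dr": [
    [0,0,0],
    [0,0,0],
    [0,0,0],
    [0,0,0],
    [0,0,0],
    [0,0,0],
    [0,0,0],
    [0,0,0],
    [0,0,0],
    [0,0,0]
  ],
  "offset": [
    [-0.7,-6,0],
    [-0.7,-6,0],
    [0,-6,0],
    [0,-6,0],
    [0,-6,0],
    [0,-6,0],
    [0,-6,0],
    [0,-5,0],
    [1,-5,0],
    [3.2,-4.7,0]
  ],
  "jaw": [1,1,1,1,1,1,1,1,0.5,0.5]
}}

```text
time_s: 2.6
eef_pos: [0.431, -0.2336, 0.2164]
tcp_rot: [-0.0, -0.0, 1.0, -0.0]
force: [0.8, -0.5, 0.3]
width: 0.0773
grip_force: 0.0
```

```bash
python3 - <<'E'
from plant import status, imaging, r
import cv2
s=status.read_state(); print(s["eef_pos"],s["width"])
d=imaging.read_camera("wrist"); print(d["K"],d["mount"])
cv2.imwrite("pics/w1.png",d["color"][:,:,::-1])
E
```

```text
[ 0.43096433 -0.23364664  0.21636156] 0.07732338606841206
[[316.64313514   0.         321.83863238]
 [  0.         316.64313514 200.37508963]
 [  0.           0.           1.        ]] [[ 4.32712630e-04 -9.71758070e-01 -2.35978953e-01  6.88156571e-02]
 [ 9.99999799e-01  5.29830878e-04 -3.48144982e-04 -4.28628561e-04]
 [ 4.63341631e-04 -2.35978755e-01  9.71758104e-01 -1.68261661e-01]
 [ 0.00000000e+00  0.00000000e+00  0.00000000e+00  1.00000000e+00]]
```

View pics/w1.png

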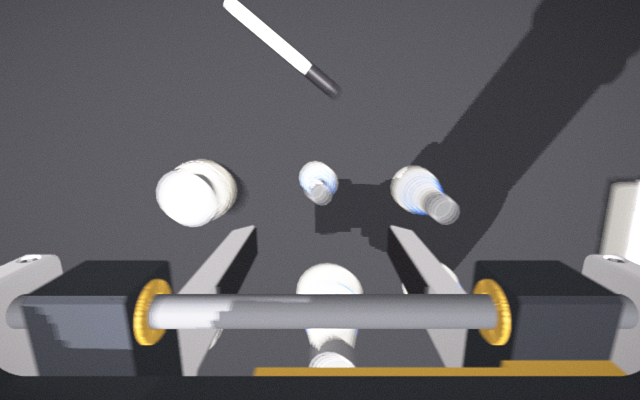

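The wrist view shows the tiny flask's cap at about (320,196), between the fingers, and the small flask's cap at about (443,208). I'll check both against the triangulated positions.

```bash
cat >> h.py <<'E'
def wrist(d,s,u,v,z):
    from scipy.spatial.transform import Rotation as Q
    q=s["tcp_rot"]; R=Q.from_quat([q[1],q[2],q[3],q[0]]).as_matrix(); M=d["mount"]
    c=s["eef_pos"]+R@M[:3,3]; w=R@M[:3,:3]@np.linalg.inv(d["K"])@[u,v,1]; return c+w*(z-c[2])/w[2]
E
python3 - <<'E'
from plant import status, imaging
from h import *
s=status.read_state(); d=imaging.read_camera("wrist")
for p,z in(((320,196),.074),((443,208),.094)): print(wrist(d,s,*p,z))
E
```

```text
[ 0.42766193 -0.24182914  0.074     ]
[ 0.43543537 -0.12493529  0.094     ]
```

```bash
python3 - <<'E'
from plant import status, imaging
from h import *
s=status.read_state(); d=imaging.read_camera("wrist"); print(s["eef_pos"],s["tcp_rot"],s["joint_positions"])
im=d["color"]; g=cv2.cvtColor(im,cv2.COLOR_RGB2HSV)
cv2.imwrite("pics/w2.png",cv2.resize(im[150:260,280:480,::-1],None,fx=4,fy=4,interpolation=cv2.INTER_NEAREST))
E
```

```text
[ 0.42755346 -0.23654448  0.216462  ] [-3.97286473e-04  3.53350136e-03  9.99993644e-01 -2.60263554e-04] [-0.19349562  0.12376292  0.62324077  2.04093221 -0.08466319  1.00213315
  2.03554578]
```

View pics/w2.png

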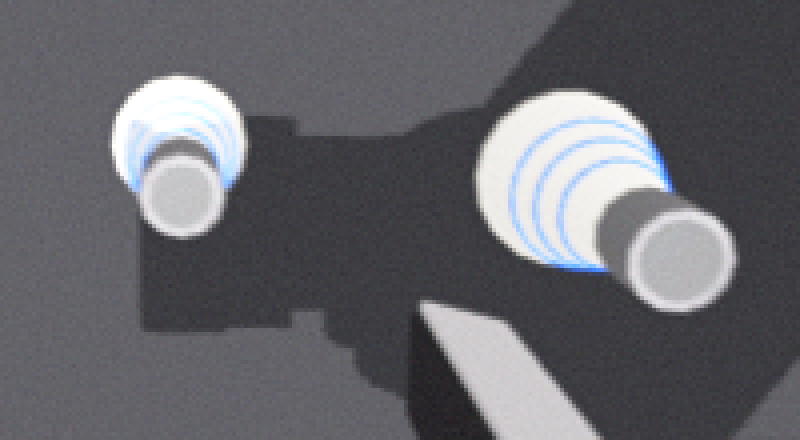

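The arm was still settling from the fast move. The close-up shows the tiny cap-top centre at crop (181,196), which is (324.8,198.5), and the small one at (682,259), which is (450,214.2).

Call:
{"op": "step_arm", "data": {
  "dr": [
    [0,0,0],
    [0,0,0]
  ],
  "offset": [
    [0,0,0],
    [0,0,0]
  ],
  "jaw": [0.5,0.5]
}}

```text
time_s: 3.0
eef_pos: [0.4317, -0.231, 0.2164]
tcp_rot: [-0.0, -0.001, 1.0, 0.0]
force: [-0.2, -0.2, -0.3]
width: 0.0703
grip_force: 0.0
```

```bash
python3 - <<'E'
from plant import status, imaging
from h import *
s=status.read_state(); d=imaging.read_camera("wrist"); print(s["eef_pos"],s["tcp_rot"],s["dq"].round(3))
g=cv2.cvtColor(d["color"],cv2.COLOR_RGB2GRAY)
# cap-top discs: bright ring circles
for c in cv2.HoughCircles(cv2.resize(g[150:260,280:480],None,fx=4,fy=4,interpolation=cv2.INTER_CUBIC),cv2.HOUGH_GRADIENT,1,150,param1=120,param2=25,minRadius=34,maxRadius=60)[0]:
    u,v=c[0]/4+280-.375,c[1]/4+150-.375; print(c,u,v,wrist(d,s,u,v,.074),wrist(d,s,u,v,.094))
s=status.read_state(); print(s["eef_pos"])
E
```

```text
[ 0.43166157 -0.23097602  0.21640742] [-7.98350633e-05 -1.02030277e-03  9.99999476e-01  2.20315531e-05] [-0.002  0.001  0.002  0.     0.    -0.001  0.001]
[656.5 243.5  51.4] 443.75 210.5 [ 0.44854549 -0.10744024  0.074     ] [ 0.44303036 -0.11542988  0.094     ]
[152.5 178.5  43.5] 317.75 194.25 [ 0.43194179 -0.23561958  0.074     ] [ 0.42749551 -0.2353577   0.094     ]
[ 0.43162387 -0.23106656  0.21641452]
```

Call:
{"op": "step_arm", "data": {
  "dr": [
    [0,0,0],
    [0,0,0],
    [0,0,0],
    [0,0,0],
    [0,0,0],
    [0,0,0],
    [0,0,0],
    [0,0,0],
    [0,0,0],
    [0,0,0]
  ],
  "offset": [
    [0,-0.4,3],
    [0,0,4.5],
    [0,0,4],
    [0,0,2.5],
    [0,0,1.6],
    [0,0,0],
    [0,0,0],
    [0,0,0],
    [0,0,0],
    [0,0,0]
  ],
  "jaw": [0.5,0.5,0.2,0.1,0,-0.1,-0.3,-0.5,-0.7,-1],
  "force": 12
}}

```text
time_s: 4.3
eef_pos: [0.4315, -0.2359, 0.0609]
tcp_rot: [0.0, -0.0, 1.0, 0.0]
force: [-0.3, 2.0, 6.5]
width: 0.0215
grip_force: 12.0
```

Call:
{"op": "step_arm", "data": {
  "dr": [
    [0,0,0],
    [0,0,0],
    [0,0,0],
    [0,0,0]
  ],
  "offset": [
    [0,0,0],
    [0,0,0],
    [0,0,0],
    [0,0,0]
  ],
  "jaw": [-1,-1,-1,-1]
}}

```text
time_s: 4.8
eef_pos: [0.4315, -0.2359, 0.0609]
tcp_rot: [0.0, -0.0, 1.0, 0.0]
force: [-0.1, 2.9, 8.2]
width: 0.0216
grip_force: 12.0
```

Call:
{"op": "step_arm", "data": {
  "dr": [
    [0,0,0],
    [0,0,0],
    [0,0,0],
    [0,0,0],
    [0,0,0],
    [0,0,0]
  ],
  "offset": [
    [0,0,-1],
    [0,0,-3],
    [0,0,-5],
    [0,0,-4.5],
    [0,0,-2.5],
    [0,0,-0.5]
  ],
  "jaw": [-1,-1,-1,-1,-1,-1]
}}

```text
time_s: 5.55
eef_pos: [0.4316, -0.2363, 0.2273]
tcp_rot: [0.001, -0.0, 1.0, -0.0]
force: [0.0, 0.2, -1.6]
width: 0.0219
grip_force: 12.0
```

Call:
{"op": "step_arm", "data": {
  "dr": [
    [0,0,0],
    [0,0,0],
    [0,0,0],
    [0,0,0],
    [0,0,0],
    [0,0,0],
    [0,0,0],
    [0,0,0],
    [0,0,0],
    [0,0,0]
  ],
  "offset": [
    [-0.8,2,0],
    [-1.6,4,0],
    [-2,5,0],
    [-2.2,5.5,0],
    [-2.2,5.5,0],
    [-2.2,5.5,0],
    [-2,5,0],
    [-1.8,4.4,0],
    [-1.4,3.5,0],
    [-0.8,2,0]
  ],
  "jaw": [-1,-1,-1,-1,-1,-1,-1,-1,-1,-1]
}}

```text
time_s: 6.8
eef_pos: [0.6009, 0.1897, 0.2242]
tcp_rot: [-0.001, -0.001, 1.0, -0.0]
force: [0.4, 0.7, -1.8]
width: 0.0213
grip_force: 12.0
```

Call:
{"op": "step_arm", "data": {
  "dr": [
    [0,0,0],
    [0,0,0],
    [0,0,0]
  ],
  "offset": [
    [0,0,0],
    [0,0,0],
    [0,0,0]
  ],
  "jaw": [-1,-1,-1]
}}

```text
time_s: 7.18
eef_pos: [0.6009, 0.1866, 0.2257]
tcp_rot: [-0.0, 0.001, 1.0, -0.0]
force: [-0.3, -0.8, -0.9]
width: 0.0215
grip_force: 12.0
```

```bash
python3 - <<'E'
from plant import status, imaging
from h import *
s=status.read_state(); d=imaging.read_camera("wrist"); print(s["eef_pos"],s["width"])
cv2.imwrite("pics/w3.png",d["color"][:,:,::-1])
for c in((.6012,.1879),(.5958,.2973),(.4868,.2924),(.4921,.1833)):
    from scipy.spatial.transform import Rotation as Q
    q=s["tcp_rot"];R=Q.from_quat([*q[1:],q[0]]).as_matrix();M=np.linalg.inv(d["mount"])
    p=R.T@(np.array([*c,.071])-s["eef_pos"]); p=d["K"]@(M[:3,:3]@p+M[:3,3]); print(c,p[:2]/p[2])
E
```

```text
[0.60089619 0.18660985 0.2256584 ] 0.02153531876240071
(0.6012, 0.1879) [323.62646976 191.70831487]
(0.5958, 0.2973) [429.00167281 186.51840076]
(0.4868, 0.2924) [432.84829465  74.66550872]
(0.4921, 0.1833) [318.8650472   80.68592185]
```

View pics/w3.png

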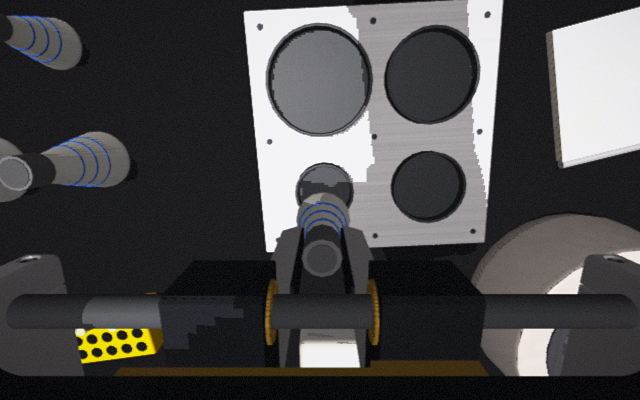

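The wrist view shows the tiny flask hanging upright over its cup. The large cup at (319,79), medium (432,75) and small (428,186) all fall within 2 px of my predictions.

Call:
{"op": "step_arm", "data": {
  "dr": [
    [0,0,0],
    [0,0,0],
    [0,0,0],
    [0,0,0],
    [0,0,0],
    [0,0,0],
    [0,0,0],
    [0,0,0]
  ],
  "offset": [
    [0,0.1,2],
    [0,0,3],
    [0,0,2.5],
    [0,0,1.3],
    [0,0,0.6],
    [0,0,0.4],
    [0,0,0.2],
    [0,0,0.2]
  ],
  "jaw": [-1,-1,-1,-1,-1,-1,-1,-1]
}}

```text
time_s: 8.22
eef_pos: [0.6012, 0.1892, 0.1238]
tcp_rot: [0.0, -0.0, 1.0, 0.0]
force: [0.5, -0.3, -0.6]
width: 0.0216
grip_force: 12.0
```

Call:
{"op": "step_arm", "data": {
  "dr": [
    [0,0,0],
    [0,0,0]
  ],
  "offset": [
    [0,0,0.1],
    [0,0,0.1]
  ],
  "jaw": [-1,-1]
}}

```text
time_s: 8.48
eef_pos: [0.6011, 0.1891, 0.1215]
tcp_rot: [0.0, -0.0, 1.0, 0.0]
force: [0.5, 0.7, -0.7]
width: 0.0216
grip_force: 12.0
```

Call:
{"op": "step_arm", "data": {
  "dr": [
    [0,0,0],
    [0,0,0],
    [0,0,0]
  ],
  "offset": [
    [0,0,0.1],
    [0,0,0.1],
    [0,0,0]
  ],
  "jaw": [-1,-1,-1]
}}

```text
time_s: 8.85
eef_pos: [0.6012, 0.1894, 0.1198]
tcp_rot: [0.0, -0.0, 1.0, 0.0]
force: [-0.4, 1.0, 3.4]
width: 0.0217
grip_force: 12.0
```

Call:
{"op": "step_arm", "data": {
  "dr": [
    [0,0,0],
    [0,0,0],
    [0,0,0],
    [0,0,0],
    [0,0,0],
    [0,0,0],
    [0,0,0],
    [0,0,0],
    [0,0,0]
  ],
  "offset": [
    [0,0,0],
    [0,0,0],
    [0,0,0],
    [0,0,0],
    [0,0,-1],
    [0,0,-2],
    [0,0,-3.5],
    [0,0,-3],
    [0,0,-1.5]
  ],
  "jaw": [-0.4,-0.3,-0.1,0.1,0.1,0.1,0.1,0.1,0.1]
}}

```text
time_s: 9.98
eef_pos: [0.6017, 0.1892, 0.2324]
tcp_rot: [0.001, -0.0, 1.0, 0.001]
force: [-0.2, 0.1, -1.0]
width: 0.0518
grip_force: 0.0
```

Call:
{"op": "step_arm", "data": {
  "dr": [
    [0,0,0],
    [0,0,0],
    [0,0,0],
    [0,0,0],
    [0,0,0],
    [0,0,0],
    [0,0,0],
    [0,0,0],
    [0,0,0],
    [0,0,0]
  ],
  "offset": [
    [1,-2,0],
    [2,-4,0],
    [2.3,-4.5,0],
    [2.3,-4.5,0],
    [2.3,-4.5,0],
    [2.3,-4.3,0],
    [1.8,-3.3,0],
    [1.1,-2,0],
    [0.6,-1.2,0],
    [0,0,0]
  ],
  "jaw": [0.3,0.3,0.3,0.3,0.3,0.3,0.3,0.3,0.3,0.3]
}}

```text
time_s: 11.22
eef_pos: [0.444, -0.114, 0.2294]
tcp_rot: [-0.0, 0.0, 1.0, 0.0]
force: [-0.3, 0.3, 0.1]
width: 0.0612
grip_force: 0.0
```

Call:
{"op": "step_arm", "data": {
  "dr": [
    [0,0,0],
    [0,0,0]
  ],
  "offset": [
    [0,0,0],
    [0,0,0]
  ],
  "jaw": [0.3,0.3]
}}

```text
time_s: 11.48
eef_pos: [0.4444, -0.1132, 0.2293]
tcp_rot: [-0.0, -0.001, 1.0, -0.0]
force: [-0.5, -0.0, 0.0]
width: 0.0613
grip_force: 0.0
```

```bash
python3 - <<'E'
from plant import status, imaging
from h import *
s=status.read_state(); d=imaging.read_camera("wrist"); print(s["eef_pos"],s["width"])
g=cv2.cvtColor(d["color"],cv2.COLOR_RGB2GRAY)
G=cv2.resize(g[130:260,260:390],None,fx=4,fy=4,interpolation=cv2.INTER_CUBIC); cv2.imwrite("pics/w4.png",G)
for c in cv2.HoughCircles(G,cv2.HOUGH_GRADIENT,1,150,param1=120,param2=25,minRadius=38,maxRadius=64)[0]:
    u,v=c[0]/4+260-.375,c[1]/4+130-.375; print(c,u,v,wrist(d,s,u,v,.094))
T=imaging.read_camera("top"); cv2.imwrite("pics/t5.png",cv2.resize(T["color"][130:250,160:480,::-1],None,fx=2.5,fy=2.5))
E
```

```text
[ 0.44444691 -0.11318754  0.22934658] 0.061333881993716026
[241.5 256.5  54.3] 320.0 193.75 [ 0.4426237  -0.11557025  0.094     ]
```

View pics/t5.png

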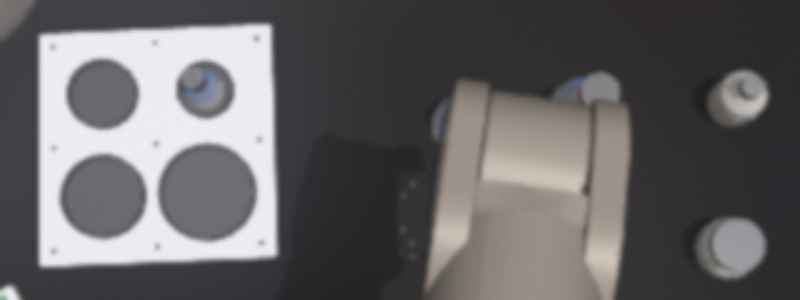

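The tiny flask stands upright in its cup, at crop (205,90). Next is the small flask; the wrist view puts it at (0.4426,-0.1156).

Call:
{"op": "step_arm", "data": {
  "dr": [
    [0,0,0],
    [0,0,0],
    [0,0,0],
    [0,0,0],
    [0,0,0],
    [0,0,0],
    [0,0,0],
    [0,0,0],
    [0,0,0],
    [0,0,0]
  ],
  "offset": [
    [0.1,-0.2,3],
    [0,0,4.5],
    [0,0,3.8],
    [0,0,2.2],
    [0,0,1.3],
    [0,0,0],
    [0,0,0],
    [0,0,0],
    [0,0,0],
    [0,0,0]
  ],
  "jaw": [0.3,0.3,0.2,0.1,0,-0.1,-0.3,-0.5,-0.7,-1],
  "force": 14
}}

```text
time_s: 12.82
eef_pos: [0.4437, -0.1158, 0.0821]
tcp_rot: [0.001, -0.0, 1.0, 0.0]
force: [-0.9, 2.0, 7.7]
width: 0.026
grip_force: 14.0
```

Call:
{"op": "step_arm", "data": {
  "dr": [
    [0,0,0],
    [0,0,0],
    [0,0,0]
  ],
  "offset": [
    [0,0,0],
    [0,0,0],
    [0,0,0]
  ],
  "jaw": [-1,-1,-1]
}}

```text
time_s: 13.2
eef_pos: [0.4437, -0.1158, 0.0821]
tcp_rot: [0.001, -0.0, 1.0, 0.0]
force: [-1.1, 1.2, 8.5]
width: 0.026
grip_force: 14.0
```

Call:
{"op": "step_arm", "data": {
  "dr": [
    [0,0,0],
    [0,0,0],
    [0,0,0],
    [0,0,0],
    [0,0,0],
    [0,0,0]
  ],
  "offset": [
    [0,0,-1],
    [0,0,-3],
    [0,0,-5],
    [0,0,-4.5],
    [0,0,-2.5],
    [0,0,-0.5]
  ],
  "jaw": [-1,-1,-1,-1,-1,-1]
}}

```text
time_s: 13.95
eef_pos: [0.4436, -0.1161, 0.2482]
tcp_rot: [0.002, -0.0, 1.0, 0.0]
force: [-0.5, -0.0, -1.2]
width: 0.0256
grip_force: 14.0
```

Call:
{"op": "step_arm", "data": {
  "dr": [
    [0,0,0],
    [0,0,0],
    [0,0,0],
    [0,0,0],
    [0,0,0],
    [0,0,0],
    [0,0,0],
    [0,0,0],
    [0,0,0],
    [0,0,0]
  ],
  "offset": [
    [-0.7,2,0],
    [-1.5,4,0],
    [-1.8,5,0],
    [-2,5.5,0],
    [-2,5.5,0],
    [-2,5.5,0],
    [-1.9,5,0],
    [-1.6,4.2,0],
    [-1.1,3,0],
    [-0.6,1.6,0]
  ],
  "jaw": [-1,-1,-1,-1,-1,-1,-1,-1,-1,-1]
}}

```text
time_s: 15.2
eef_pos: [0.5947, 0.2982, 0.2448]
tcp_rot: [-0.001, -0.001, 1.0, -0.001]
force: [-0.8, -0.3, -1.1]
width: 0.0258
grip_force: 14.0
```

Call:
{"op": "step_arm", "data": {
  "dr": [
    [0,0,0],
    [0,0,0],
    [0,0,0]
  ],
  "offset": [
    [0,0,0],
    [0,0,0],
    [0,0,0]
  ],
  "jaw": [-1,-1,-1]
}}

```text
time_s: 15.58
eef_pos: [0.595, 0.2957, 0.2468]
tcp_rot: [0.0, 0.001, 1.0, 0.0]
force: [0.4, 0.8, -0.4]
width: 0.0256
grip_force: 14.0
```

```bash
python3 - <<'E'
import pickle; from h import *
from plant import imaging
D=pickle.load(open("d0.pkl","rb")); T=D["top"]
for p in((177,110),(172,130),(160,143),(140,153)): print(p,[plane(T,*p,z).round(3)[:2].tolist() for z in(0,.1,.2)])
S=imaging.read_camera("side"); cv2.imwrite("pics/s5.png",S["color"][:,:,::-1])
E
```

```text
(177, 110) [[0.774, 0.39], [0.743, 0.357], [0.711, 0.325]]
(172, 130) [[0.716, 0.402], [0.689, 0.368], [0.662, 0.335]]
(160, 143) [[0.678, 0.434], [0.654, 0.398], [0.63, 0.362]]
(140, 153) [[0.649, 0.489], [0.627, 0.449], [0.605, 0.409]]
```

View pics/s5.png

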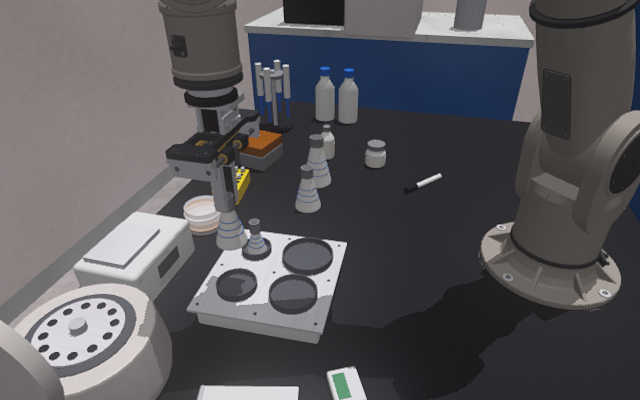

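The side view shows the tiny flask upright in its cup and the small flask hanging upright in the gripper. The centrifuge at lower left is the only obstacle near, with its knob at about (78,325) here and (121,101) in the top view. I'll check its height.

```bash
python3 - <<'E'
import pickle; from h import *
D=pickle.load(open("d0.pkl","rb"))
print(tri(D["top"],(121,101),D["side"],(78,325)))
E
```

```text
(array([0.75994767, 0.49777635, 0.12127676]), np.float64(0.00013282154943352502))
```

Call:
{"op": "step_arm", "data": {
  "dr": [
    [0,0,0],
    [0,0,0],
    [0,0,0],
    [0,0,0]
  ],
  "offset": [
    [-0.1,0.1,1],
    [0,0,1.5],
    [0,0,1],
    [0,0,0]
  ],
  "jaw": [-1,-1,-1,-1]
}}

```text
time_s: 16.12
eef_pos: [0.5955, 0.2978, 0.2101]
tcp_rot: [-0.001, -0.0, 1.0, -0.001]
force: [0.5, 0.3, -0.8]
width: 0.0256
grip_force: 14.0
```

Centrifuge knob is only 0.12 m high, so the gripper clears it.

Call:
{"op": "step_arm", "data": {
  "dr": [
    [0,0,0],
    [0,0,0],
    [0,0,0],
    [0,0,0],
    [0,0,0],
    [0,0,0],
    [0,0,0],
    [0,0,0],
    [0,0,0]
  ],
  "offset": [
    [0,0,1.5],
    [0,0,2],
    [0,0,1.5],
    [0,0,0.9],
    [0,0,0.5],
    [0,0,0.2],
    [0,0,0.1],
    [0,0,0.1],
    [0,0,0]
  ],
  "jaw": [-1,-1,-1,-1,-1,-1,-1,-1,-1]
}}

```text
time_s: 17.25
eef_pos: [0.596, 0.2981, 0.1436]
tcp_rot: [0.0, -0.0, 1.0, 0.0]
force: [-1.1, -0.6, -2.0]
width: 0.0252
grip_force: 14.0
```

Call:
{"op": "step_arm", "data": {
  "dr": [
    [0,0,0],
    [0,0,0],
    [0,0,0],
    [0,0,0]
  ],
  "offset": [
    [0,0,0.1],
    [0,0,0.1],
    [0,0,0.1],
    [0,0,0]
  ],
  "jaw": [-1,-1,-1,-1]
}}

```text
time_s: 17.75
eef_pos: [0.5962, 0.2985, 0.1411]
tcp_rot: [0.0, -0.0, 1.0, 0.0]
force: [-1.3, 1.1, 5.7]
width: 0.0257
grip_force: 14.0
```

Call:
{"op": "step_arm", "data": {
  "dr": [
    [0,0,0],
    [0,0,0],
    [0,0,0],
    [0,0,0],
    [0,0,0],
    [0,0,0],
    [0,0,0],
    [0,0,0],
    [0,0,0]
  ],
  "offset": [
    [0,0,0],
    [0,0,0],
    [0,0,0],
    [0,0,0],
    [0,0,-1],
    [0,0,-2],
    [0,0,-3.5],
    [0,0,-2.5],
    [0,0,-1]
  ],
  "jaw": [-0.4,-0.3,-0.1,0.1,0.1,0.1,0.1,0.1,0.1]
}}

```text
time_s: 18.88
eef_pos: [0.5967, 0.2983, 0.2434]
tcp_rot: [0.001, 0.0, 1.0, 0.001]
force: [-0.3, -1.1, 0.1]
width: 0.0515
grip_force: 0.0
```

Call:
{"op": "step_arm", "data": {
  "dr": [
    [0,0,0],
    [0,0,0],
    [0,0,0],
    [0,0,0],
    [0,0,0],
    [0,0,0],
    [0,0,0],
    [0,0,0],
    [0,0,0],
    [0,0,0]
  ],
  "offset": [
    [0.2,-2,0],
    [0.2,-4,0],
    [0.2,-5,0],
    [0.2,-5.5,0],
    [0.2,-5.5,0],
    [0.2,-5.5,0],
    [0.2,-4.5,0],
    [0.2,-3.3,0],
    [0.2,-2,0],
    [0.2,-1,0]
  ],
  "jaw": [0.3,0.3,0.3,0.3,0.3,0.3,0.3,0.3,0.3,0.3]
}}

```text
time_s: 20.12
eef_pos: [0.5748, -0.087, 0.2398]
tcp_rot: [-0.001, 0.001, 1.0, -0.0]
force: [0.8, -0.4, -0.2]
width: 0.061
grip_force: 0.0
```

Call:
{"op": "step_arm", "data": {
  "dr": [
    [0,0,0],
    [0,0,0],
    [0,0,0]
  ],
  "offset": [
    [0,0,0],
    [0,0,0],
    [0,0,0]
  ],
  "jaw": [0.3,0.3,0.3]
}}

```text
time_s: 20.5
eef_pos: [0.5762, -0.084, 0.2404]
tcp_rot: [-0.0, -0.001, 1.0, 0.0]
force: [0.4, 0.3, 0.1]
width: 0.061
grip_force: 0.0
```

```bash
python3 - <<'E'
from plant import status, imaging
from h import *
s=status.read_state(); d=imaging.read_camera("wrist"); print(s["eef_pos"],s["width"])
cv2.imwrite("pics/w6.png",d["color"][:,:,::-1])
g=cv2.cvtColor(d["color"],cv2.COLOR_RGB2GRAY)
G=cv2.resize(g[130:260,260:390],None,fx=4,fy=4,interpolation=cv2.INTER_CUBIC)
for c in cv2.HoughCircles(G,cv2.HOUGH_GRADIENT,1,150,param1=120,param2=25,minRadius=45,maxRadius=90)[0]:
    u,v=c[0]/4+260-.375,c[1]/4+130-.375; print(c,u,v,wrist(d,s,u,v,.116))
E
```

```text
[ 0.57615006 -0.08404881  0.2403697 ] 0.06103018537789174
[241.5 247.5  62.3] 320.0 191.5 [ 0.56975207 -0.0863201   0.116     ]
```

View pics/w6.png

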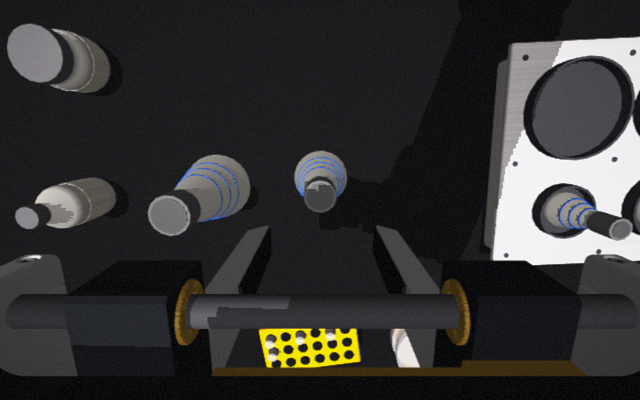

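The medium flask's cap top is at about (320,196), so x is about 0.574. That agrees with the triangulation. The jaws are clear of the large flask at (170,215).

Call:
{"op": "step_arm", "data": {
  "dr": [
    [0,0,0],
    [0,0,0],
    [0,0,0],
    [0,0,0],
    [0,0,0],
    [0,0,0],
    [0,0,0],
    [0,0,0],
    [0,0,0],
    [0,0,0]
  ],
  "offset": [
    [0.1,-0.2,3],
    [0,0,4],
    [0,0,3.5],
    [0,0,2],
    [0,0,1],
    [0,0,0],
    [0,0,0],
    [0,0,0],
    [0,0,0],
    [0,0,0]
  ],
  "jaw": [0.3,0.3,0.3,0.2,0.1,0,-0.2,-0.4,-0.6,-1],
  "force": 17
}}

```text
time_s: 21.8
eef_pos: [0.5756, -0.0868, 0.1062]
tcp_rot: [0.001, -0.0, 1.0, 0.0]
force: [0.2, 1.4, 6.9]
width: 0.0317
grip_force: 17.0
```

Call:
{"op": "step_arm", "data": {
  "dr": [
    [0,0,0],
    [0,0,0],
    [0,0,0]
  ],
  "offset": [
    [0,0,0],
    [0,0,0],
    [0,0,0]
  ],
  "jaw": [-1,-1,-1]
}}

```text
time_s: 22.18
eef_pos: [0.5757, -0.0868, 0.1062]
tcp_rot: [0.001, -0.0, 1.0, 0.0]
force: [-0.8, 0.6, 6.6]
width: 0.0311
grip_force: 17.0
```

Call:
{"op": "step_arm", "data": {
  "dr": [
    [0,0,0],
    [0,0,0],
    [0,0,0],
    [0,0,0],
    [0,0,0],
    [0,0,0]
  ],
  "offset": [
    [0,0,-1],
    [0,0,-3],
    [0,0,-4.5],
    [0,0,-4],
    [0,0,-2],
    [0,0,-0.5]
  ],
  "jaw": [-1,-1,-1,-1,-1,-1]
}}

```text
time_s: 22.92
eef_pos: [0.5754, -0.0871, 0.257]
tcp_rot: [0.001, 0.0, 1.0, 0.0]
force: [-1.0, -0.3, -1.8]
width: 0.0315
grip_force: 17.0
```

Call:
{"op": "step_arm", "data": {
  "dr": [
    [0,0,0],
    [0,0,0],
    [0,0,0],
    [0,0,0],
    [0,0,0],
    [0,0,0],
    [0,0,0],
    [0,0,0],
    [0,0,0],
    [0,0,0]
  ],
  "offset": [
    [0.5,2,0],
    [0.9,4,0],
    [1.2,5,0],
    [1.2,5,0],
    [1.2,5,0],
    [1.2,5,0],
    [1,4.5,0],
    [0.9,3.7,0],
    [0.6,2.5,0],
    [0.2,1.2,0]
  ],
  "jaw": [-1,-1,-1,-1,-1,-1,-1,-1,-1,-1]
}}

```text
time_s: 24.18
eef_pos: [0.4852, 0.293, 0.2546]
tcp_rot: [-0.001, -0.001, 1.0, -0.0]
force: [-0.8, -0.2, -1.4]
width: 0.0317
grip_force: 17.0
```

Call:
{"op": "step_arm", "data": {
  "dr": [
    [0,0,0],
    [0,0,0],
    [0,0,0]
  ],
  "offset": [
    [0,0,0],
    [0,0,0],
    [0,0,0]
  ],
  "jaw": [-1,-1,-1]
}}

```text
time_s: 24.55
eef_pos: [0.4864, 0.291, 0.2555]
tcp_rot: [0.0, 0.001, 1.0, -0.0]
force: [-1.1, -0.6, -1.8]
width: 0.0317
grip_force: 17.0
```

Call:
{"op": "step_arm", "data": {
  "dr": [
    [0,0,0],
    [0,0,0],
    [0,0,0],
    [0,0,0],
    [0,0,0],
    [0,0,0],
    [0,0,0],
    [0,0,0]
  ],
  "offset": [
    [0,0.1,1.5],
    [0,0,2.5],
    [0,0,2],
    [0,0,1.3],
    [0,0,0.8],
    [0,0,0.4],
    [0,0,0.2],
    [0,0,0]
  ],
  "jaw": [-1,-1,-1,-1,-1,-1,-1,-1]
}}

```text
time_s: 25.55
eef_pos: [0.4861, 0.2932, 0.1688]
tcp_rot: [0.0, -0.0, 1.0, 0.0]
force: [-0.4, -0.1, -1.6]
width: 0.0317
grip_force: 17.0
```

Call:
{"op": "step_arm", "data": {
  "dr": [
    [0,0,0],
    [0,0,0],
    [0,0,0]
  ],
  "offset": [
    [0,0,0.1],
    [0,0,0.1],
    [0,0,0]
  ],
  "jaw": [-1,-1,-1]
}}

```text
time_s: 25.92
eef_pos: [0.486, 0.293, 0.1665]
tcp_rot: [-0.0, -0.0, 1.0, -0.0]
force: [1.1, -0.1, -1.5]
width: 0.0311
grip_force: 17.0
```

Call:
{"op": "step_arm", "data": {
  "dr": [
    [0,0,0],
    [0,0,0],
    [0,0,0]
  ],
  "offset": [
    [0,0,0.1],
    [0,0,0.1],
    [0,0,0]
  ],
  "jaw": [-1,-1,-1]
}}

```text
time_s: 26.3
eef_pos: [0.4863, 0.2935, 0.165]
tcp_rot: [0.0, -0.0, 1.0, 0.0]
force: [-1.5, 1.5, 6.1]
width: 0.0318
grip_force: 17.0
```

Call:
{"op": "step_arm", "data": {
  "dr": [
    [0,0,0],
    [0,0,0],
    [0,0,0],
    [0,0,0],
    [0,0,0],
    [0,0,0],
    [0,0,0],
    [0,0,0],
    [0,0,0]
  ],
  "offset": [
    [0,0,0],
    [0,0,0],
    [0,0,0],
    [0,0,0],
    [0,0,-1],
    [0,0,-2],
    [0,0,-3],
    [0,0,-2],
    [0,0,-0.5]
  ],
  "jaw": [-0.3,-0.2,0,0.1,0.1,0.1,0.1,0.1,0.1]
}}

```text
time_s: 27.42
eef_pos: [0.4865, 0.2933, 0.2511]
tcp_rot: [0.001, -0.0, 1.0, 0.001]
force: [-0.3, 0.3, -0.2]
width: 0.0517
grip_force: 0.0
```

Call:
{"op": "step_arm", "data": {
  "dr": [
    [0,0,0],
    [0,0,0],
    [0,0,0],
    [0,0,0],
    [0,0,0],
    [0,0,0],
    [0,0,0],
    [0,0,0],
    [0,0,0],
    [0,0,0]
  ],
  "offset": [
    [-0.6,-3,0],
    [-1,-5,0],
    [-1.2,-6,0],
    [-1.2,-6,0],
    [-1.2,-6,0],
    [-1.2,-6,0],
    [-1.2,-6,0],
    [-1.1,-5.5,0],
    [-0.9,-4.5,0],
    [-0.5,-3.1,0]
  ],
  "jaw": [0.4,0.4,0.4,0.4,0.4,0.4,0.4,0.4,0.4,0.4]
}}

```text
time_s: 28.68
eef_pos: [0.5867, -0.2203, 0.2488]
tcp_rot: [-0.001, 0.001, 1.0, -0.0]
force: [0.5, -0.1, -0.3]
width: 0.0656
grip_force: 0.0
```

Call:
{"op": "step_arm", "data": {
  "dr": [
    [0,0,0],
    [0,0,0],
    [0,0,0],
    [0,0,0]
  ],
  "offset": [
    [0,0,0],
    [0,0,0],
    [0,0,0],
    [0,0,0]
  ],
  "jaw": [0.4,0.4,0.4,0.4]
}}

```text
time_s: 29.18
eef_pos: [0.5872, -0.217, 0.2496]
tcp_rot: [0.0, -0.001, 1.0, 0.0]
force: [0.2, 1.1, 0.6]
width: 0.0658
grip_force: 0.0
```

```bash
python3 - <<'E'
from plant import status, imaging
from h import *
s=status.read_state(); d=imaging.read_camera("wrist"); print(s["eef_pos"],s["width"])
for v in(185,190,195,200,205): print(v,wrist(d,s,320,v,.14))
cv2.imwrite("pics/w7.png",d["color"][130:330,160:480,::-1])
E
```

```text
[ 0.58720761 -0.21699323  0.24956018] 0.06577150279758769
185 [ 0.57175688 -0.21915869  0.14      ]
190 [ 0.5763123  -0.21915661  0.14      ]
195 [ 0.58090253 -0.2191545   0.14      ]
200 [ 0.58552798 -0.21915238  0.14      ]
205 [ 0.59018905 -0.21915024  0.14      ]
```

View pics/w7.png

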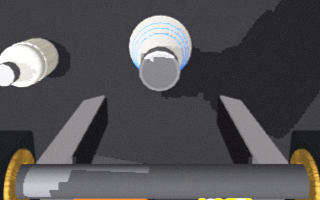

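The large cap is at (320,201), which is (0.5865,-0.219). It is centred, and the bottle at (170,203) is clear.

Call:
{"op": "step_arm", "data": {
  "dr": [
    [0,0,0],
    [0,0,0],
    [0,0,0],
    [0,0,0],
    [0,0,0],
    [0,0,0],
    [0,0,0],
    [0,0,0],
    [0,0,0],
    [0,0,0]
  ],
  "offset": [
    [0,-0.2,2.5],
    [0,0,4],
    [0,0,3],
    [0,0,1.6],
    [0,0,1],
    [0,0,0],
    [0,0,0],
    [0,0,0],
    [0,0,0],
    [0,0,0]
  ],
  "jaw": [0.4,0.4,0.4,0.3,0.2,0.1,0,-0.2,-0.4,-1],
  "force": 20
}}

```text
time_s: 30.48
eef_pos: [0.5875, -0.2199, 0.1291]
tcp_rot: [0.0, -0.0, 1.0, 0.0]
force: [-0.2, 2.6, 6.7]
width: 0.0376
grip_force: 20.0
```

Call:
{"op": "step_arm", "data": {
  "dr": [
    [0,0,0],
    [0,0,0],
    [0,0,0]
  ],
  "offset": [
    [0,0,0],
    [0,0,0],
    [0,0,0]
  ],
  "jaw": [-1,-1,-1]
}}

```text
time_s: 30.85
eef_pos: [0.5875, -0.2199, 0.1291]
tcp_rot: [0.0, -0.0, 1.0, 0.0]
force: [-0.2, 1.5, 6.4]
width: 0.0379
grip_force: 20.0
```

Call:
{"op": "step_arm", "data": {
  "dr": [
    [0,0,0],
    [0,0,0],
    [0,0,0],
    [0,0,0],
    [0,0,0],
    [0,0,0]
  ],
  "offset": [
    [0,0,-1],
    [0,0,-3],
    [0,0,-4.5],
    [0,0,-4.5],
    [0,0,-2.5],
    [0,0,-0.5]
  ],
  "jaw": [-1,-1,-1,-1,-1,-1]
}}

```text
time_s: 31.6
eef_pos: [0.5875, -0.2203, 0.2903]
tcp_rot: [0.001, 0.0, 1.0, -0.0]
force: [-0.0, -0.5, -1.2]
width: 0.0376
grip_force: 20.0
```

Call:
{"op": "step_arm", "data": {
  "dr": [
    [0,0,0],
    [0,0,0],
    [0,0,0],
    [0,0,0],
    [0,0,0],
    [0,0,0],
    [0,0,0],
    [0,0,0],
    [0,0,0],
    [0,0,0]
  ],
  "offset": [
    [0.5,2,0],
    [0.9,4,0],
    [1.2,5,0],
    [1.2,5,0],
    [1.3,5.5,0],
    [1.3,5.5,0],
    [1.2,5,0],
    [1,4.3,0],
    [0.6,2.7,0],
    [0.3,1.3,0]
  ],
  "jaw": [-1,-1,-1,-1,-1,-1,-1,-1,-1,-1]
}}

```text
time_s: 32.85
eef_pos: [0.4912, 0.1842, 0.2875]
tcp_rot: [-0.001, -0.001, 1.0, -0.0]
force: [-0.7, -0.1, -1.0]
width: 0.0378
grip_force: 20.0
```

Call:
{"op": "step_arm", "data": {
  "dr": [
    [0,0,0],
    [0,0,0],
    [0,0,0]
  ],
  "offset": [
    [0,0,0],
    [0,0,0],
    [0,0,0]
  ],
  "jaw": [-1,-1,-1]
}}

```text
time_s: 33.22
eef_pos: [0.4923, 0.1819, 0.2885]
tcp_rot: [0.0, 0.001, 1.0, -0.0]
force: [0.9, 0.0, -1.5]
width: 0.0377
grip_force: 20.0
```

Call:
{"op": "step_arm", "data": {
  "dr": [
    [0,0,0],
    [0,0,0],
    [0,0,0],
    [0,0,0],
    [0,0,0],
    [0,0,0],
    [0,0,0],
    [0,0,0]
  ],
  "offset": [
    [0,0,1.5],
    [0,0,2.7],
    [0,0,2.5],
    [0,0,1.5],
    [0,0,0.8],
    [0,0,0.4],
    [0,0,0.2],
    [0,0,0]
  ],
  "jaw": [-1,-1,-1,-1,-1,-1,-1,-1]
}}

```text
time_s: 34.22
eef_pos: [0.4922, 0.1832, 0.1928]
tcp_rot: [0.0, -0.0, 1.0, 0.0]
force: [-0.4, 0.2, -2.1]
width: 0.0376
grip_force: 20.0
```

Call:
{"op": "step_arm", "data": {
  "dr": [
    [0,0,0],
    [0,0,0],
    [0,0,0]
  ],
  "offset": [
    [0,0,0.1],
    [0,0,0.1],
    [0,0,0]
  ],
  "jaw": [-1,-1,-1]
}}

```text
time_s: 34.6
eef_pos: [0.492, 0.1831, 0.1905]
tcp_rot: [-0.0, -0.0, 1.0, -0.0]
force: [0.3, 0.2, -2.0]
width: 0.0375
grip_force: 20.0
```

Call:
{"op": "step_arm", "data": {
  "dr": [
    [0,0,0],
    [0,0,0],
    [0,0,0],
    [0,0,0]
  ],
  "offset": [
    [0,0,0.1],
    [0,0,0.1],
    [0,0,0.1],
    [0,0,0]
  ],
  "jaw": [-1,-1,-1,-1]
}}

```text
time_s: 35.1
eef_pos: [0.4923, 0.1834, 0.188]
tcp_rot: [0.0, -0.0, 1.0, 0.0]
force: [-2.2, 0.2, 7.5]
width: 0.0375
grip_force: 20.0
```

Contact at the expected height. I'll release, rise and move clear to look.

Call:
{"op": "step_arm", "data": {
  "dr": [
    [0,0,0],
    [0,0,0],
    [0,0,0],
    [0,0,0],
    [0,0,0],
    [0,0,0],
    [0,0,0],
    [0,0,0],
    [0,0,0]
  ],
  "offset": [
    [0,0,0],
    [0,0,0],
    [0,0,0],
    [0,0,0],
    [0,0,-1],
    [0,0,-2],
    [0,0,-3],
    [0,0,-3],
    [0,0,-1]
  ],
  "jaw": [-0.1,0,0.1,0.2,0.2,0.2,0.2,0.2,0.2]
}}

```text
time_s: 36.22
eef_pos: [0.4927, 0.1833, 0.2896]
tcp_rot: [0.001, -0.0, 1.0, 0.001]
force: [-0.4, -0.4, -0.8]
width: 0.0561
grip_force: 0.0
```

Call:
{"op": "step_arm", "data": {
  "dr": [
    [0,0,0],
    [0,0,0],
    [0,0,0],
    [0,0,0],
    [0,0,0],
    [0,0,0],
    [0,0,0],
    [0,0,0]
  ],
  "offset": [
    [0,-2,0],
    [0,-4,0],
    [0,-5,0],
    [0,-4,0],
    [0,-2,0],
    [0,0,0],
    [0,0,0],
    [0,0,0]
  ],
  "jaw": [0.2,0.2,0.2,0.2,0.2,0.2,0.2,0.2]
}}

```text
time_s: 37.22
eef_pos: [0.4919, 0.0138, 0.2872]
tcp_rot: [-0.0, -0.001, 1.0, -0.0]
force: [0.1, 1.2, -0.1]
width: 0.0566
grip_force: 0.0
```

```bash
python3 - <<'E'
from plant import status, imaging
from h import *
s=status.read_state(); print(s["time_s"],s["eef_pos"],s["force"])
a=imaging.read_camera("side")["color"][100:340,180:440,::-1]; b=imaging.read_camera("top")["color"][130:250,160:480,::-1]
b=cv2.resize(b,(520,195)); cv2.imwrite("pics/end.png",np.vstack([cv2.resize(a,(520,400)),b]))
E
```

```text
37.225 [0.49189928 0.01375523 0.28717736] [ 0.14752931  1.23351882 -0.11381907]
```

View pics/end.png

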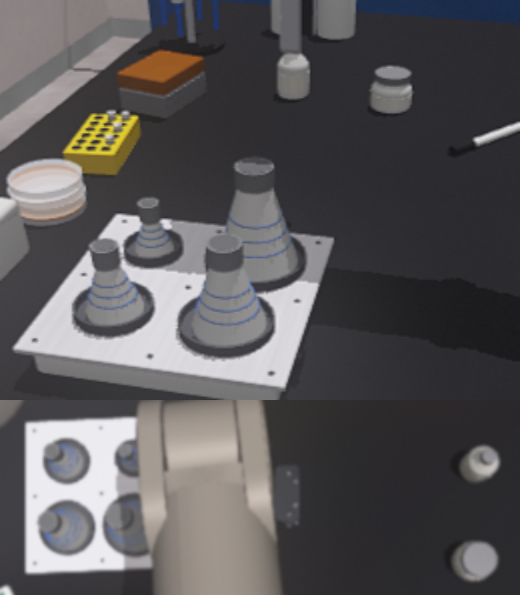

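All four flasks stand upright in their own cups. In the picture the tiny is at (152,240), small (113,300), medium (226,315) and large (257,250). The bottle at (478,463) and the jar at (475,560) have not moved.

```bash
python3 -c "
from plant import r
print(r.job_done())"
```

```text
the job is handed in; nothing more can be done
None
```

All four flasks are standing upright in the cups of their own sizes, the bottle and jar are where they were, and I handed the job in at about 37 s on the robot's clock.

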